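# Put the bottle in the pen and latch its gate

## Task

Stand the dropper bottle from the bench upright in the free right-hand half of the open-topped metal bottle pen, beside the bottle already there. Then push the gate shut until its sprung latch tongue rides over the strike and snaps in, so that the gate stays shut when let go. Close it gently, neither slamming nor forcing it, and leave the other bottle and the glassware standing where they are.

Things in the scene. Friction and masses are not known exactly. Their poses are not given: they have to be found in the camera images.
- bottle_mid (a point): the dropper bottle that stands on the bench (the only one outside the pen): round glass body 33 mm wide up to 60 mm high, black rubber dropper cap 20 mm wide above, 95 mm tall in all, about 45 g. This point is its centre, half-way up (47.5 mm above its underside); z is its upright axis.
- pen: fixed open-topped grey sheet-metal bottle pen 190 mm wide (y), 136 deep (x), 80 high, floor 4 mm thick. Origin: centre of its underside on the bench; x points from the gate to the back, y left, z up. Inner walls at x = +63, y = +85 and -90 mm. The other bottle stands in the left half; the middle of the free half is x = 0, y = -40. The latch keeper is on the right front post at y = -81.
- gate (a joint): gate angle, rad: 0 square across the front, grows as the free edge swings out to -x; latched reads -0.045 to 0.045; stays where left (light friction). Flat plate 8 mm thick, 8 to 78 mm above the bench; upright hinge axis, in mid-plate, at x = -64, y = +92 mm of the pen; free edge 168 mm from it. Shut, it lies along -y, outer face at x = -68.
- tongue (a joint): how far the sloped sprung tongue at the gate's free edge (56 to 68 mm up, 8 mm beyond the edge) is pressed in, m: 0 out, about 0.006 riding over the strike (upright 6 mm pin), 0 again once snapped in behind it. The keeper's slotted screws put the snap point up to 7 mm nearer or deeper, unmeasured: it must be felt.
- buffer (a joint): how far the rubber buffer pin on the keeper (10 mm wide, 30 mm up, behind the gate near its free edge) is pressed in by the gate, m: 0 free; 0.0008 to 0.0022 while the gate is latched and let go; 0 again if the gate springs back ajar, not latched.
- gate_push (a point): good place to push: on the gate's outer face, 135 mm from the hinge, 45 mm up; x points inward. Over 5 to 10 mm, as the tongue rides up, the push there rises to 9 to 12 N, and falls by over 4 N at the snap; then a rubber buffer on the keeper resists (some 6 N per mm). Let go before the snap, the gate is pushed back ajar. Over 18 N on gate or pen is forcing it.
- bottle_in_mid (a point): centre of the like dropper bottle that already stands in the left half of the pen, 47.5 mm above its underside; to be left standing.
- beaker_mid (a point): point 50 mm up in a loose glass beaker with a pipette in it (45 mm wide, 105 mm tall) on the bench; bystander.
- petri: loose empty glass petri dish, 55 mm wide, 15 mm high, on the bench; origin at the centre of its underside; bystander.

How it is judged (in metres and radians):
On the way:
1. the bottle stands upright in the pen, let go, the gate still open (x of bottle_mid in the frame of pen between -0.045 and 0.05 m and y of bottle_mid in the frame of pen between -0.075 and 0.075 m and z of bottle_mid in the frame of pen between 0.042 and 0.057 m and angle between bottle_mid's own z axis and vertical below 0.1 rad and contact force between bottle and the fingers below 0.1 N and linear speed of bottle below 0.03 m/s and value of joint gate above 0.2 rad), for 0.2 s.
At the end, for the whole second after the job is handed in: the bottle stands upright (0.1 rad), at rest on the pen floor, axis -45 to 50 mm in x and within 75 mm in y of its middle; the gate (under 0.06 rad) holds the buffer pressed in (over 0.4 mm) by itself, tongue sprung out behind the strike (in under 1.5 mm); the other bottle still stands in the pen (x of bottle_mid in the frame of pen between -0.045 and 0.05 m and y of bottle_mid in the frame of pen between -0.075 and 0.075 m and z of bottle_mid in the frame of pen between 0.042 and 0.057 m and angle between each of bottle_mid, bottle_in_mid's own z axis and vertical below 0.1 rad and linear speed of bottle below 0.02 m/s and value of joint gate below 0.06 rad and value of joint buffer above 0.0004 m and value of joint tongue below 0.0015 m and z of bottle_in_mid in the frame of pen below 0.057 m); the robot touches nothing.
It fails at once if the gate or pen is pushed with more than 18 N (contact force between pen and the arm above 18 N or contact force between pen and the fingers above 18 N).
It fails at once if the gate is slammed (faster than 2.5 rad/s) (velocity of joint gate below -2.5 rad/s).
It fails at once if the bottle in the pen is shifted by more than 25 mm or tipped (distance of bottle_in_mid from where it was at the start of the episode above 0.025 m or angle between bottle_in_mid's own z axis and vertical above 0.3 rad).
It fails at once if the beaker or the petri dish is shifted by more than 25 mm (distance of any of beaker_mid, petri from where it was at the start of the episode above 0.025 m).
It also fails if it takes over 64 s, if anything falls off the work surface, if the arm or the gripper's body presses on something with over 40 N, if the wrist force passes 120 N, or if a joint passes its speed limit or range.

## Robot

A 7-joint arm with a two-finger parallel gripper is mounted at the origin on a cart in front of the work surface, level with it; the furniture and walls round the work are solid. World frame = base frame: x ahead of the robot, y to its left, z up, the work surface at z = 0. Lengths are in m, angles in degrees, forces in N, time in s.
With the tool pointing down it reaches from about 0.4 to 0.9 m from the base axis. Payload 5.6 kg.
Tool frame: the origin (TCP) lies at the very end of the fingers, on their centre line; the grasp point (between the pads) lies behind it (grip_depth is the z of the grasp point in the tool frame, in m); z points along the fingers, y is the line along which they close (so a half turn about z gives the same grasp; the last joint's range is limited). The gripper opens to 92 mm and grips with 3 to 60 N. Pads are 20 mm wide; open, the fingers measure 128 mm over their backs; the gripper's body (75 mm by 189 mm) begins 69 mm behind the grasp point.
Start: joints at [72.365, 26.786, -0.665, 91.828, 0.344, 61.387, -3.226], TCP at [0.17, -0.627, 0.215] pointing down, gripper open.
Joint ranges: [-144.91, 144.91], [-17.63, 115.5], [-89.93, 88.59], [15.96, 139.68], [-74.01, 254.01], [8.47, 105.57], [-167.45, 167.45]. Speed limits (degrees/s): [147.25, 147.25, 180, 180, 180, 180, 180].

## Interface

Orientations are given as [roll, pitch, yaw] about the fixed x, y, z axes, in that order (R = Rz(yaw) Ry(pitch) Rx(roll)).
In Python, from plant import sense, read_camera, close_job, grip_depth gives the robot as it stands.
- The arm moves only by the tool step_arm, never from a script. Its argument "commands" is a list that holds one entry, the list of rows, each a list of 7 numbers: the turn, a rotation vector about the tool's x, y, z in rad, then the shift along the tool's x, y, z in mm, then the opening, from -1 (shut) to 1 (fully open). In form: [[[rx, ry, rz, dx, dy, dz, fingers], ...]]. A call has 1 to 12 rows; each row shifts and turns the commanded pose from where the row before left it, along the tool's axes as they then stand; what a row does not reach is not made up. A row lasts 1/10 s, in which the tool goes at most 50 mm and 8.59 degrees, less where a joint would pass 70% of its speed; a pose out of reach is approached as far as the arm can. A call with a gripper value outside its range is refused whole. The fingers move at their own pace and stop on an object; "grip_force" is the grip in N (left out, the last holds). Time passes only in rows, so rows that do not move let the fingers close. It gives the time, the measured TCP pose, the force, the opening and the grip force at its end, in the units of the state.
- sense(): the state, without advancing time (a new reading comes with each control period).
- read_camera(name): name is "scene" or "side" or "wrist"; returns a dict with "image" (420x560x3 uint8, blue, green, red), "vfov" (degrees; the focal length in pixels is half the picture's height over the tangent of half this angle, whatever the lens; pixels are square), "cx", "cy" (the principal point, pixels), "T" (4x4, takes a point from camera to world coordinates). Camera axes: x right, y up, looking along -z (the intrinsics and any distortion apply to the point x, -y, -z); pixel columns grow to the right and rows downward; lengths in m; the calibration is good to about 2 mm. The wrist camera is an equidistant fisheye: a pixel r from the principal point sees the ray r / f radians off the axis. A picture is of the moment at which its call begins. There is no depth.
- close_job(): hands the job in; it is judged then, once.
The state is a dict: "time": time; "q": joint angles; "qvel": joint speeds; "tau": joint torques, N m; "ee_pos": TCP position; "ee_rot": TCP orientation; "wrist_force": force on the tool from outside, world axes, zero at the start; "wrist_torque": the same for the moment, N m; "finger_gap": finger opening in m; "gripper_force": force on a finger pad.
Only numpy, scipy, OpenCV 4.12 (cv2) and the standard library are available. Lean on these libraries where they do the work, as an engineer would, in place of code of your own. Each camera call takes 0.05 s, during which the arm holds its last target. There are 200 camera calls.

## Working session

There is one attempt and no reset: what is moved stays moved. The work goes in short steps, Python scripts to look and compute and a tool call to move; the robot and the scene stay as the last step left them, time stands still between calls to the robot, and variables do not carry over. Pictures are saved under pics/ and viewed, at most 10 in all, crops included, and the job is handed in when it is done.

Besides the shell and the picture viewer there is one more tool, called after ">>>" in YAML: its name, and indented under it one key for each argument. step_arm: Moves the arm, as the interface text tells. Its arguments: {"type":"object","properties":{"commands":{"type":"array"},"grip_force":{"type":"number"}},"required":["commands"]}

```bash
ls; mkdir -p pics
python3 - <<'E'
from plant import *
import cv2,numpy as np
print(grip_depth); s=sense(); print({k:np.round(v,3) for k,v in s.items()})
for n in ["scene","side","wrist"]:
    r=read_camera(n); cv2.imwrite(f"pics/{n}0.png",r["image"]); print(n,r["vfov"],r["cx"],r["cy"],[k for k in r],np.round(r["T"],4).tolist())
E
```

```text
pics
-0.0187
{'time': np.float64(0.0), 'q': array([72.365, 26.838, -0.663, 91.879,  0.344, 61.387, -3.228]), 'qvel': array([-0.089, -0.049,  0.062,  0.007, -0.057, -0.015,  0.03 ]), 'tau': array([-1.0000e-03, -5.2057e+01, -1.3000e-02, -2.4375e+01, -5.7000e-02,
        1.7000e-02,  0.0000e+00]), 'ee_pos': array([ 0.17 , -0.627,  0.214]), 'ee_rot': array([-1.79898e+02,  8.00000e-03,  1.51640e+01]), 'wrist_force': array([-0.246,  0.998, -0.652]), 'wrist_torque': array([0.014, 0.006, 0.06 ]), 'gripper_force': np.float64(0.0), 'finger_gap': np.float64(0.092)}
scene 44.441071677370545 288.89488363205055 202.11413937874198 ['image', 'vfov', 'cx', 'cy', 'T'] [[-0.5674, 0.6503, -0.5051, -0.2317], [-0.8234, -0.4458, 0.3511, 0.5226], [0.0032, 0.6152, 0.7884, 1.1852], [0.0, 0.0, 0.0, 1.0]]
side 45.851015004804054 287.2495798490526 201.2958061198389 ['image', 'vfov', 'cx', 'cy', 'T'] [[0.9994, 0.0306, -0.0179, 0.4963], [-0.0283, 0.3832, -0.9232, -1.05], [-0.0214, 0.9232, 0.3838, 0.4984], [0.0, 0.0, 0.0, 1.0]]
wrist 65.70646984690485 274.64611206808837 206.11168571473064 ['image', 'vfov', 'cx', 'cy', 'T'] [[0.2634, 0.9338, 0.2421, 0.2391], [-0.9647, 0.2554, 0.0646, -0.6086], [-0.0015, -0.2505, 0.9681, 0.3843], [0.0, 0.0, 0.0, 1.0]]
```

View pics/scene0.png

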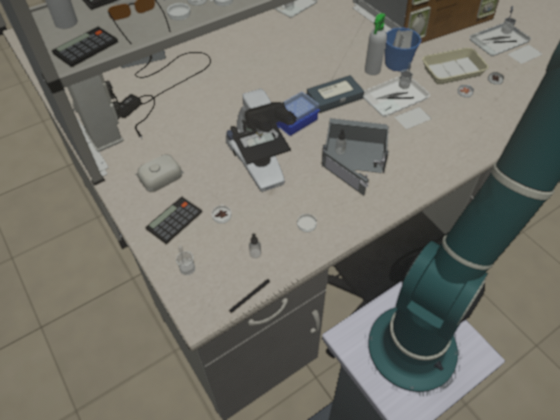

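View pics/side0.png

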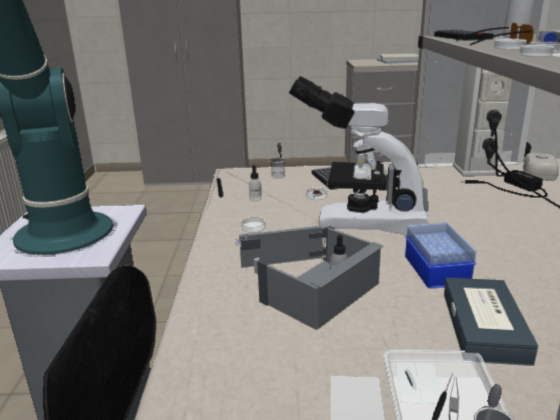

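Scene view: bench bottle at about (255,245), petri at (307,223), beaker at (186,262), pen at about (357,150) with the gate swung out to about (345,175). Side view: bottle at (255,188), pen at (320,270), gate edge at (243,250). I'll zoom in on both.

Run:
```python
import cv2
a=cv2.imread("pics/scene0.png")[110:280,170:400]; b=cv2.imread("pics/side0.png")[160:330,210:400]
cv2.imwrite("pics/sc1.png",cv2.resize(a,None,fx=3.4,fy=3.4,interpolation=cv2.INTER_CUBIC))
cv2.imwrite("pics/si1.png",cv2.resize(b,None,fx=3.5,fy=3.5,interpolation=cv2.INTER_CUBIC))
```

```text
(no output)
```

View pics/sc1.png

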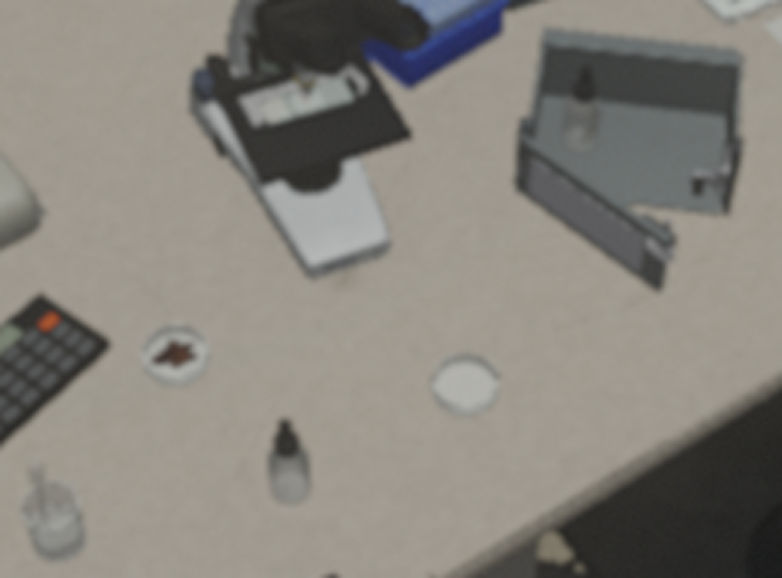

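View pics/si1.png

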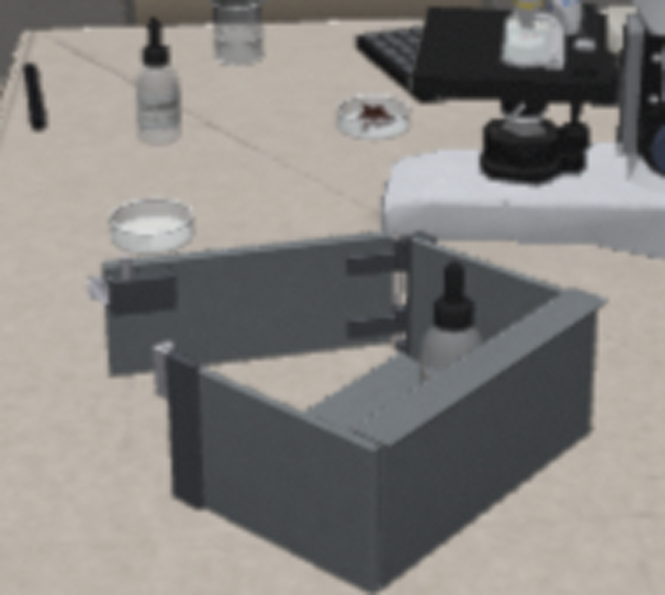

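Zoomed views show the pen's top corners, the gate with its free edge swung out, and the bottle (cap tip at full-pixel scene (254,233), side (254,165)). Next I'll cast rays and triangulate.

```bash
cat > h.py <<'E'
import numpy as np, cv2
from plant import *
def cam(n):
    r=read_camera(n); return r
def ray(r,u,v):
    f=210/np.tan(np.radians(r["vfov"]/2)); x=u-r["cx"]; y=v-r["cy"]
    if r.get("fish"):
        rr=np.hypot(x,y)+1e-9; t=rr/f; d=np.array([np.sin(t)*x/rr,-np.sin(t)*y/rr,-np.cos(t)])
    else: d=np.array([x/f,-y/f,-1.])
    T=np.array(r["T"]); d=T[:3,:3]@d; return T[:3,3],d/np.linalg.norm(d)
def onz(r,u,v,z):
    o,d=ray(r,u,v); return o+d*(z-o[2])/d[2]
def tri(a,b):
    (o1,d1),(o2,d2)=a,b
    A=np.array([d1,-d2]).T; s=np.linalg.lstsq(A,o2-o1,rcond=None)[0]
    p,q=o1+s[0]*d1,o2+s[1]*d2; return (p+q)/2,np.linalg.norm(p-q)
E
python3 - <<'E'
from h import *
np.set_printoptions(precision=4,suppress=True)
S=cam("scene");D=cam("side")
fs=lambda u,v:((u+.5)/3.4-.5+170,(v+.5)/3.4-.5+110)
fd=lambda u,v:((u+.5)/3.5-.5+210,(v+.5)/3.5-.5+160)
print("tip",tri(ray(S,*fs(285,421)),ray(D,*fd(154,19))), onz(S,*fs(285,421),.095),onz(D,*fd(154,19),.095))
print("bot scene",onz(S,*fs(292,503),0),"side",onz(D,*fd(159,143),0))
print("pen BL",onz(S,*fs(546,30),.08),onz(D,*fd(605,300),.08))
print("pen BR",onz(S,*fs(741,50),.08),onz(D,*fd(380,447),.08))
print("BRbottom",onz(D,*fd(375,592),0))
print("FR scene",onz(S,*fs(741,143),.08),onz(D,*fd(168,347),.08))
print("hinge",onz(S,*fs(524,122),.08),onz(D,*fd(408,240),.078))
print("gate free",onz(S,*fs(662,258),.078),onz(D,*fd(106,264),.078))
print("inbottle tip",tri(ray(S,*fs(586,68)),ray(D,*fd(455,265))))
print("petri",onz(S,*fs(466,385),.008),onz(D,*fd(152,226),.008))
print("beaker bot",onz(S,*fs(55,545),0.0))
E
```

```text
tip (array([0.4349, 0.17  , 0.0948]), np.float64(0.0012585334981171997)) [0.4341 0.17   0.095 ] [0.4354 0.1705 0.095 ]
bot scene [0.4222 0.1767 0.    ] side [0.435  0.1611 0.    ]
pen BL [ 0.6763 -0.2642  0.08  ] [ 0.6805 -0.263   0.08  ]
pen BR [ 0.555  -0.3947  0.08  ] [ 0.5538 -0.3938  0.08  ]
BRbottom [ 0.5519 -0.3905 -0.    ]
FR scene [ 0.467  -0.3174  0.08  ] [ 0.4576 -0.2972  0.08  ]
hinge [ 0.5939 -0.1769  0.08  ] [ 0.5876 -0.1811  0.078 ]
gate free [ 0.4066 -0.1785  0.078 ] [ 0.4211 -0.1991  0.078 ]
inbottle tip (array([ 0.6041, -0.2519,  0.0968]), np.float64(0.0011022612828261685))
petri [ 0.433  -0.0009  0.008 ] [ 0.4359 -0.0027  0.008 ]
beaker bot [0.4943 0.3494 0.    ]
```

```bash
cat >> h.py <<'E'
def rows(x,y,z,yaw,fing,n,start=None):
    """n equal rows from the present pose (tool down) to TCP x,y,z,yaw(deg)"""
    s=sense(); p=np.array(s["ee_pos"]) if start is None else np.array(start[:3]); y0=s["ee_rot"][2] if start is None else start[3]
    dy=(yaw-y0+180)%360-180; d=(np.array([x,y,z])-p)*1000/n; out=[]
    for i in range(n):
        a=np.radians(y0+dy*i/n); c,s_=np.cos(a),np.sin(a)
        out.append([0,0,round(-np.radians(dy/n),3),round(d[0]*c+d[1]*s_,1),round(d[0]*s_-d[1]*c,1),round(-d[2],1),fing])
    print(str(out).replace(" ",""),"step mm",np.linalg.norm(d).round(1)); return out
E
python3 - <<'E'
from h import *
np.set_printoptions(precision=4,suppress=True)
S=cam("scene");D=cam("side")
fs=lambda u,v:((u+.5)/3.4-.5+170,(v+.5)/3.4-.5+110)
print("base",onz(S,*fs(312,276),0),onz(S,*fs(390,245),0))
print("eyep",tri(ray(S,*fs(428,20)),ray(D,292,88)))
print("eyep",tri(ray(S,*fs(425,30)),ray(D,298,95)))
rows(.45,-.36,.215,45,1,12)
rows(.46,-.05,.215,80,1,12,(.45,-.36,.215,45))
rows(.437,.169,.215,111,1,8,(.46,-.05,.215,80))
E
```

```text
base [0.6089 0.038  0.    ] [ 0.5997 -0.0382  0.    ]
eyep (array([ 0.5317, -0.027 ,  0.3233]), np.float64(0.0014503947922132512))
eyep (array([ 0.5416, -0.0299,  0.3077]), np.float64(0.003806235261998938))
[[0,0,np.float64(-0.043),np.float64(28.3),np.float64(-15.4),np.float64(-0.1),1],[0,0,np.float64(-0.043),np.float64(29.0),np.float64(-14.1),np.float64(-0.1),1],[0,0,np.float64(-0.043),np.float64(29.6),np.float64(-12.9),np.float64(-0.1),1],[0,0,np.float64(-0.043),np.float64(30.1),np.float64(-11.6),np.float64(-0.1),1],[0,0,np.float64(-0.043),np.float64(30.6),np.float64(-10.3),np.float64(-0.1),1],[0,0,np.float64(-0.043),np.float64(31.0),np.float64(-8.9),np.float64(-0.1),1],[0,0,np.float64(-0.043),np.float64(31.4),np.float64(-7.6),np.float64(-0.1),1],[0,0,np.float64(-0.043),np.float64(31.7),np.float64(-6.2),np.float64(-0.1),1],[0,0,np.float64(-0.043),np.float64(31.9),np.float64(-4.8),np.float64(-0.1),1],[0,0,np.float64(-0.043),np.float64(32.1),np.float64(-3.4),np.float64(-0.1),1],[0,0,np.float64(-0.043),np.float64(32.2),np.float64(-2.0),np.float64(-0.1),1],[0,0,np.float64(-0.043),np.fl
[... 957 characters left out ...]
float64(25.4),np.float64(-5.0),np.float64(-0.0),1]] step mm 25.8
[[0,0,np.float64(-0.068),np.float64(26.5),np.float64(-7.6),np.float64(-0.0),1],[0,0,np.float64(-0.068),np.float64(26.9),np.float64(-5.8),np.float64(-0.0),1],[0,0,np.float64(-0.068),np.float64(27.2),np.float64(-3.9),np.float64(-0.0),1],[0,0,np.float64(-0.068),np.float64(27.4),np.float64(-2.1),np.float64(-0.0),1],[0,0,np.float64(-0.068),np.float64(27.5),np.float64(-0.2),np.float64(-0.0),1],[0,0,np.float64(-0.068),np.float64(27.5),np.float64(1.6),np.float64(-0.0),1],[0,0,np.float64(-0.068),np.float64(27.3),np.float64(3.5),np.float64(-0.0),1],[0,0,np.float64(-0.068),np.float64(27.0),np.float64(5.3),np.float64(-0.0),1]] step mm 27.5
```

```bash
sed -i 's/print(str(out)/print(str([[float(v) for v in r] for r in out])/' h.py
python3 - <<'E'
from h import *
rows(.385,-.33,.21,48,1,11)
rows(.385,-.04,.20,85,1,10,(.385,-.33,.21,48))
rows(.42,.12,.20,106,1,6,(.385,-.04,.20,85))
E
```

```text
[[0.0,0.0,-0.052,25.9,-21.0,0.4,1.0],[0.0,0.0,-0.052,27.0,-19.6,0.4,1.0],[0.0,0.0,-0.052,28.0,-18.2,0.4,1.0],[0.0,0.0,-0.052,28.9,-16.7,0.4,1.0],[0.0,0.0,-0.052,29.7,-15.1,0.4,1.0],[0.0,0.0,-0.052,30.5,-13.6,0.4,1.0],[0.0,0.0,-0.052,31.1,-12.0,0.4,1.0],[0.0,0.0,-0.052,31.7,-10.3,0.4,1.0],[0.0,0.0,-0.052,32.2,-8.7,0.4,1.0],[0.0,0.0,-0.052,32.6,-7.0,0.4,1.0],[0.0,0.0,-0.052,32.9,-5.3,0.4,1.0]] step mm 33.4
[[0.0,0.0,-0.065,21.6,-19.4,1.0,1.0],[0.0,0.0,-0.065,22.8,-18.0,1.0,1.0],[0.0,0.0,-0.065,23.9,-16.5,1.0,1.0],[0.0,0.0,-0.065,24.9,-14.9,1.0,1.0],[0.0,0.0,-0.065,25.8,-13.3,1.0,1.0],[0.0,0.0,-0.065,26.6,-11.6,1.0,1.0],[0.0,0.0,-0.065,27.3,-9.8,1.0,1.0],[0.0,0.0,-0.065,27.9,-8.0,1.0,1.0],[0.0,0.0,-0.065,28.3,-6.2,1.0,1.0],[0.0,0.0,-0.065,28.7,-4.4,1.0,1.0]] step mm 29.0
[[0.0,0.0,-0.061,27.1,3.5,-0.0,1.0],[0.0,0.0,-0.061,26.8,5.1,-0.0,1.0],[0.0,0.0,-0.061,26.4,6.8,-0.0,1.0],[0.0,0.0,-0.061,26.0,8.4,-0.0,1.0],[0.0,0.0,-0.061,25.4,9.9,-0.0,1.0],[0.0,0.0,-0.061,24.8,11.5,-0.0,1.0]] step mm 27.3
```

>>> step_arm:
  commands:
    - [[0,0,-0.052,26,-21,0.4,1],[0,0,-0.052,27,-19.6,0.4,1],[0,0,-0.052,28,-18,0.4,1],[0,0,-0.052,29,-16.7,0.4,1],[0,0,-0.052,29.7,-15,0.4,1],[0,0,-0.052,30.5,-13.6,0.4,1],[0,0,-0.052,31,-12,0.4,1],[0,0,-0.052,31.7,-10.3,0.4,1],[0,0,-0.052,32.2,-8.7,0.4,1],[0,0,-0.052,32.6,-7,0.4,1],[0,0,-0.052,33,-5.3,0.4,1]]

```text
time: 1.45
ee_pos: [0.3861, -0.3292, 0.2104]
ee_rot: [180.0, 0.0, 48.1]
wrist_force: [0.4, 0.5, 0.6]
finger_gap: 0.0919
gripper_force: 0.0
```

Run:
```python
from h import *
print(sense()["ee_pos"],sense()["ee_rot"])
r=read_camera("wrist"); cv2.imwrite("pics/w1.png",r["image"]); np.savez("pics/w1.npz",T=r["T"])
```

```text
[ 0.38606366 -0.3292254   0.21038475] [1.79970899e+02 1.04049103e-02 4.80543403e+01]
```

View pics/w1.png

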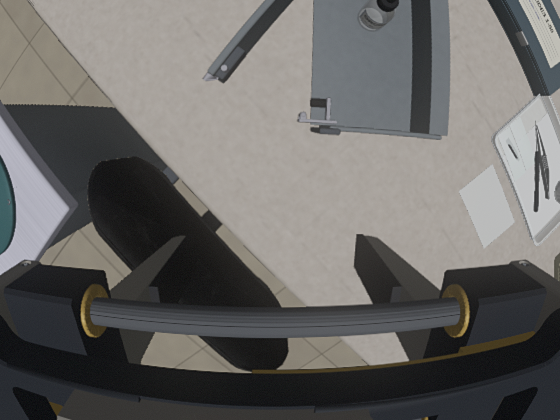

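Wrist view: pen from above, back-right corner at (447,137), right wall running to the front post at (312,130), gate free edge at about (208,78), in-pen bottle at (375,15).

Run:
```python
from h import *
np.set_printoptions(precision=4,suppress=True)
r=read_camera("wrist"); r["fish"]=1
for n,u,v,z in [("BR",447,138,.08),("back edge outer",449,60,.08),("back2",440,10,.08),("right mid",380,137,.08),("FR",315,133,.08),("floor front",311,93,.004),("floor front2",313,10,.004),("gate tip out",207,80,.078),("gate in",221,83,.078),("gate outer mid",255,30,.078),("inbottle base",372,18,.01)]:
    print(n,onz(r,u,v,z))
rows(.385,-.04,.20,85,1,10)
```

```text
BR [ 0.565 -0.391  0.08 ]
back edge outer [ 0.6196 -0.331   0.08  ]
back2 [ 0.6496 -0.2854  0.08  ]
right mid [ 0.5068 -0.3444  0.08  ]
FR [ 0.4605 -0.3014  0.08  ]
floor front [ 0.4935 -0.2707  0.004 ]
floor front2 [ 0.5635 -0.1957  0.004 ]
gate tip out [ 0.4189 -0.1969  0.078 ]
gate in [ 0.4265 -0.2084  0.078 ]
gate outer mid [ 0.4838 -0.1908  0.078 ]
inbottle base [ 0.6115 -0.2467  0.01  ]
[[0.0,0.0,-0.064,21.2,-19.2,1.0,1.0],[0.0,0.0,-0.064,22.4,-17.9,1.0,1.0],[0.0,0.0,-0.064,23.5,-16.4,1.0,1.0],[0.0,0.0,-0.064,24.5,-14.9,1.0,1.0],[0.0,0.0,-0.064,25.4,-13.3,1.0,1.0],[0.0,0.0,-0.064,26.1,-11.6,1.0,1.0],[0.0,0.0,-0.064,26.8,-9.9,1.0,1.0],[0.0,0.0,-0.064,27.4,-8.2,1.0,1.0],[0.0,0.0,-0.064,27.9,-6.4,1.0,1.0],[0.0,0.0,-0.064,28.2,-4.6,1.0,1.0]] step mm 28.6
```

>>> step_arm:
  commands:
    - [[0,0,-0.065,21.6,-19.4,1,1],[0,0,-0.065,22.8,-18,1,1],[0,0,-0.065,24,-16.5,1,1],[0,0,-0.065,25,-15,1,1],[0,0,-0.065,25.8,-13.3,1,1],[0,0,-0.065,26.6,-11.6,1,1],[0,0,-0.065,27.3,-9.8,1,1],[0,0,-0.065,28,-8,1,1],[0,0,-0.065,28.3,-6.2,1,1],[0,0,-0.065,28.7,-4.4,1,1]]

```text
time: 2.55
ee_pos: [0.3852, -0.0393, 0.2004]
ee_rot: [180.0, 0.0, 85.3]
wrist_force: [0.9, -0.6, -0.5]
finger_gap: 0.092
gripper_force: 0.0
```

>>> step_arm:
  commands:
    - [[0,0,-0.061,27,3.5,0,1],[0,0,-0.061,26.8,5,0,1],[0,0,-0.061,26.4,6.8,0,1],[0,0,-0.061,26,8.4,0,1],[0,0,-0.061,25.4,10,0,1],[0,0,-0.061,24.8,11.5,0,1]]

```text
time: 3.15
ee_pos: [0.4204, 0.1206, 0.2004]
ee_rot: [180.0, 0.0, 106.2]
wrist_force: [0.3, -0.9, -0.2]
finger_gap: 0.092
gripper_force: 0.0
```

Run:
```python
from h import *
print(sense()["ee_pos"],sense()["ee_rot"])
r=read_camera("wrist"); cv2.imwrite("pics/w2.png",r["image"]); np.savez("pics/w2.npz",T=r["T"])
```

```text
[0.42040454 0.1205875  0.20036516] [1.79968865e+02 3.51447660e-02 1.06209726e+02]
```

View pics/w2.png

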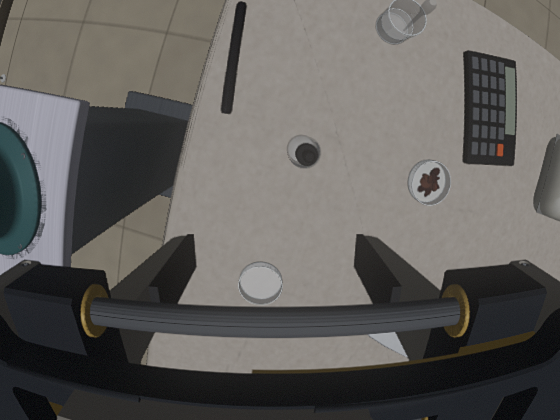

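Wrist view: bottle cap at (307,153), body around (303,150), petri at (260,283), beaker at (400,18).

Run:
```python
from h import *
np.set_printoptions(precision=4,suppress=True)
r=read_camera("wrist"); r["fish"]=1
im=r["image"][120:190,270:340]; m=(im.max(2)<60).astype(np.uint8)
n,l,st,c=cv2.connectedComponentsWithStats(m); i=1+st[1:,4].argmax(); u,v=c[i]+[270,120]; print(u,v,st[i])
for z in(.07,.08,.095): print(onz(r,u,v,z))
print("body low",onz(r,302,150,.03))
rows(.434,.169,.20,106,1,2); rows(.434,.169,.032,106,1,7,(.434,.169,.20,106))
```

```text
303.8918918918919 159.19189189189188 [ 23  29  23  22 370]
[0.4382 0.1695 0.07  ]
[0.437  0.1702 0.08  ]
[0.4352 0.1713 0.095 ]
body low [0.4382 0.1752 0.03  ]
[[0.0,0.0,0.004,20.1,12.9,0.3,1.0],[0.0,0.0,0.004,20.1,12.9,0.3,1.0]] step mm 23.9
[[0.0,0.0,-0.0,0.0,0.0,24.0,1.0],[0.0,0.0,-0.0,0.0,0.0,24.0,1.0],[0.0,0.0,-0.0,0.0,0.0,24.0,1.0],[0.0,0.0,-0.0,0.0,0.0,24.0,1.0],[0.0,0.0,-0.0,0.0,0.0,24.0,1.0],[0.0,0.0,-0.0,0.0,0.0,24.0,1.0],[0.0,0.0,-0.0,0.0,0.0,24.0,1.0]] step mm 24.0
```

>>> step_arm:
  commands:
    - [[0,0,0,20.5,14,0,1],[0,0,0,20.5,14,0,1],[0,0,0,0,0,24,1],[0,0,0,0,0,24,1],[0,0,0,0,0,24,1],[0,0,0,0,0,24,1],[0,0,0,0,0,24,1],[0,0,0,0,0,24,1],[0,0,0,0,0,24,1],[0,0,0,0,0,0,1]]

```text
time: 4.25
ee_pos: [0.4337, 0.1651, 0.0299]
ee_rot: [-179.7, 0.1, 106.0]
wrist_force: [-0.3, 0.4, -0.8]
finger_gap: 0.0915
gripper_force: 0.0
```

>>> step_arm:
  commands:
    - [[0,0,0,0,0,0,-0.1],[0,0,0,0,0,0,-0.5],[0,0,0,0,0,0,-0.6],[0,0,0,0,0,0,-0.6],[0,0,0,0,0,0,-0.6],[0,0,0,0,0,0,-0.6],[0,0,0,0,0,0,-0.6],[0,0,0,0,0,0,-0.6]]
  grip_force: 12

```text
time: 5.05
ee_pos: [0.4354, 0.1675, 0.0322]
ee_rot: [180.0, -0.0, 106.2]
wrist_force: [0.4, -0.3, -0.0]
finger_gap: 0.0322
gripper_force: 11.9
```

>>> step_arm:
  commands:
    - [[0,0,0,0,0,-10,-0.6],[0,0,0,0,0,-20,-0.6],[0,0,0,0,0,-25,-0.6],[0,0,0,0,0,-25,-0.6],[0,0,0,0,0,-25,-0.6],[0,0,0,0,0,-20,-0.6],[0,0,0,0,0,-10,-0.6]]

```text
time: 5.75
ee_pos: [0.4359, 0.1678, 0.1693]
ee_rot: [179.8, 0.0, 106.2]
wrist_force: [-0.3, -0.2, -0.6]
finger_gap: 0.0323
gripper_force: 11.9
```

Run:
```python
from h import *
print(sense()["ee_pos"],sense()["finger_gap"],sense()["gripper_force"])
rows(.385,-.04,.167,85,-.6,8)
rows(.385,-.27,.167,55,-.6,9,(.385,-.04,.167,85))
```

```text
[0.43594371 0.16780394 0.16925128] 0.032312666580385896 11.90560354545596
[[0.0,0.0,0.046,-23.2,-13.3,0.3,-0.6],[0.0,0.0,0.046,-23.8,-12.3,0.3,-0.6],[0.0,0.0,0.046,-24.3,-11.2,0.3,-0.6],[0.0,0.0,0.046,-24.8,-10.0,0.3,-0.6],[0.0,0.0,0.046,-25.2,-8.9,0.3,-0.6],[0.0,0.0,0.046,-25.6,-7.7,0.3,-0.6],[0.0,0.0,0.046,-25.9,-6.5,0.3,-0.6],[0.0,0.0,0.046,-26.2,-5.3,0.3,-0.6]] step mm 26.7
[[0.0,0.0,0.058,-25.5,2.2,-0.0,-0.6],[0.0,0.0,0.058,-25.3,3.7,-0.0,-0.6],[0.0,0.0,0.058,-25.0,5.2,-0.0,-0.6],[0.0,0.0,0.058,-24.7,6.6,-0.0,-0.6],[0.0,0.0,0.058,-24.3,8.0,-0.0,-0.6],[0.0,0.0,0.058,-23.7,9.4,-0.0,-0.6],[0.0,0.0,0.058,-23.2,10.8,-0.0,-0.6],[0.0,0.0,0.058,-22.5,12.1,-0.0,-0.6],[0.0,0.0,0.058,-21.8,13.4,-0.0,-0.6]] step mm 25.6
```

>>> step_arm:
  commands:
    - [[0,0,0.046,-23.2,-13.3,0,-0.6],[0,0,0.046,-23.8,-12.3,0,-0.6],[0,0,0.046,-24.3,-11.2,0,-0.6],[0,0,0.046,-24.8,-10,0,-0.6],[0,0,0.046,-25.2,-8.9,0,-0.6],[0,0,0.046,-25.6,-7.7,0,-0.6],[0,0,0.046,-26,-6.5,0,-0.6],[0,0,0.046,-26.2,-5.3,0,-0.6]]

```text
time: 6.55
ee_pos: [0.3836, -0.0414, 0.1671]
ee_rot: [-180.0, 0.0, 85.0]
wrist_force: [0.0, -0.5, 0.3]
finger_gap: 0.0321
gripper_force: 11.9
```

>>> step_arm:
  commands:
    - [[0,0,0.058,-25.5,2.2,0,-0.6],[0,0,0.058,-25.3,3.7,0,-0.6],[0,0,0.058,-25,5.2,0,-0.6],[0,0,0.058,-24.7,6.6,0,-0.6],[0,0,0.058,-24.3,8,0,-0.6],[0,0,0.058,-23.7,9.4,0,-0.6],[0,0,0.058,-23.2,10.8,0,-0.6],[0,0,0.058,-22.5,12,0,-0.6],[0,0,0.058,-21.8,13.4,0,-0.6]]

```text
time: 7.45
ee_pos: [0.3845, -0.2726, 0.1671]
ee_rot: [-180.0, -0.0, 54.9]
wrist_force: [0.9, -0.8, -0.9]
finger_gap: 0.0318
gripper_force: 11.9
```

Run:
```python
from h import *
print(sense()["ee_pos"],sense()["ee_rot"])
r=read_camera("wrist"); cv2.imwrite("pics/w3.png",r["image"])
rows(.543,-.309,.167,48,-.6,8)
```

```text
[ 0.3845254  -0.27259621  0.16705929] [-1.79989108e+02 -3.70268482e-04  5.48884883e+01]
[[0.0,0.0,0.014,8.3,18.5,0.0,-0.6],[0.0,0.0,0.014,8.6,18.3,0.0,-0.6],[0.0,0.0,0.014,8.8,18.2,0.0,-0.6],[0.0,0.0,0.014,9.1,18.1,0.0,-0.6],[0.0,0.0,0.014,9.3,18.0,0.0,-0.6],[0.0,0.0,0.014,9.6,17.8,0.0,-0.6],[0.0,0.0,0.014,9.8,17.7,0.0,-0.6],[0.0,0.0,0.014,10.1,17.5,0.0,-0.6]] step mm 20.2
```

View pics/w3.png

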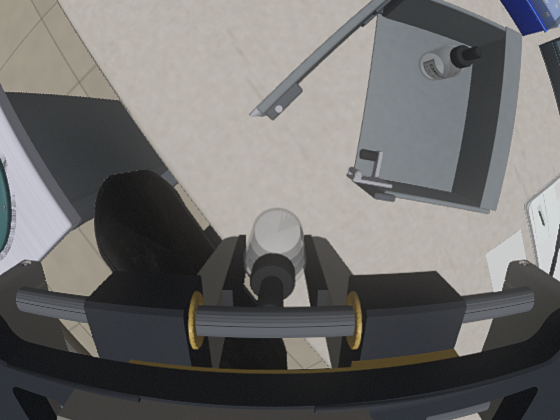

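Wrist view: bottle held upright between the fingers. The pen is now nearly whole, with back-left (520,32), back-right (493,212), front-right (365,190), in-bottle base (430,68), and gate edge (252,114).

Run:
```python
from h import *
np.set_printoptions(precision=4,suppress=True)
r=read_camera("wrist"); r["fish"]=1
P={"BL":(520,32,.08,.068,.095),"BR":(493,212,.08,.068,-.095)}
a=onz(r,520,32,.08);b=onz(r,493,212,.08);print(a,b,np.linalg.norm(a-b))
t=a-b; yaw=np.degrees(np.arctan2(t[1],t[0]))-90; print("yaw",yaw)
print("FR",onz(r,362,192,.08),"back in floor R",onz(r,452,190,.004),"L",onz(r,471,90,.004))
print("floor front",onz(r,375,30,.004),onz(r,363,145,.004))
for y in (yaw,-42,-45):
    c,s=np.cos(np.radians(y)),np.sin(np.radians(y)); R=np.array([[c,-s],[s,c]])
    C=(a+b)[:2]/2-R@[.068,0]; print(y,"C",C,"target",C+R@[-.003,-.04],"hinge",C+R@[-.064,.092])
    for n,u,v,z in [("inbase",430,69,.006),("intip",478,50,.099),("gate tip",252,114,.078),("gate tip in",270,118,.078),("gate outer mid",318,52,.078)]:
        w=onz(r,u,v,z); print(n,w,R.T@(w[:2]-C))
```

```text
[ 0.6862 -0.2702  0.08  ] [ 0.558  -0.4029  0.08  ] 0.18447131265938893
yaw -43.98992137180464
FR [ 0.4539 -0.3066  0.08  ] back in floor R [ 0.5561 -0.3947  0.004 ] L [ 0.6404 -0.3092  0.004 ]
floor front [ 0.5735 -0.1958  0.004 ] [ 0.4903 -0.2904  0.004 ]
-43.98992137180464 C [ 0.5732 -0.2893] target [ 0.5432 -0.316 ] hinge [ 0.591  -0.1787]
inbase [ 0.6036 -0.2627  0.006 ] [0.0034 0.0403]
intip [ 0.6073 -0.2591  0.099 ] [0.0035 0.0454]
gate tip [ 0.4165 -0.2033  0.078 ] [-0.1725 -0.0469]
gate tip in [ 0.4262 -0.2142  0.078 ] [-0.1579 -0.0481]
gate outer mid [ 0.4887 -0.1919  0.078 ] [-0.1284  0.0114]
-42 C [ 0.5716 -0.291 ] target [ 0.5426 -0.3188] hinge [ 0.5856 -0.1799]
inbase [ 0.6036 -0.2627  0.006 ] [0.0048 0.0425]
intip [ 0.6073 -0.2591  0.099 ] [0.0051 0.0477]
gate tip [ 0.4165 -0.2033  0.078 ] [-0.174  -0.0385]
gate tip in [ 0.4262 -0.2142  0.078 ] [-0.1595 -0.0402]
gate outer mid [ 0.4887 -0.1919  0.078 ] [-0.1279  0.0182]
-45 C [ 0.574  -0.2885] target [ 0.5436 -0.3146] hinge [ 0.5938 -0.1782]
inbase [ 0.6036 -0.2627  0.006 ] [0.0027 0.0392]
intip [ 0.6073 -0.2591  0.099 ] [0.0027 0.0443]
gate tip [ 0.4165 -0.2033  0.078 ] [-0.1716 -0.0511]
gate tip in [ 0.4262 -0.2142  0.078 ] [-0.1571 -0.052 ]
gate outer mid [ 0.4887 -0.1919  0.078 ] [-0.1286  0.0079]
```

Run:
```python
from h import *
rows(.543,-.315,.167,46,-.6,8)
```

```text
[[0.0,0.0,0.019,7.4,19.1,0.0,-0.6],[0.0,0.0,0.019,7.7,18.9,0.0,-0.6],[0.0,0.0,0.019,8.1,18.8,0.0,-0.6],[0.0,0.0,0.019,8.4,18.6,0.0,-0.6],[0.0,0.0,0.019,8.8,18.5,0.0,-0.6],[0.0,0.0,0.019,9.1,18.3,0.0,-0.6],[0.0,0.0,0.019,9.5,18.1,0.0,-0.6],[0.0,0.0,0.019,9.8,17.9,0.0,-0.6]] step mm 20.5
```

>>> step_arm:
  commands:
    - [[0,0,0.019,7.4,19,0,-0.6],[0,0,0.019,7.7,18.9,0,-0.6],[0,0,0.019,8,18.8,0,-0.6],[0,0,0.019,8.4,18.6,0,-0.6],[0,0,0.019,8.8,18.5,0,-0.6],[0,0,0.019,9,18.3,0,-0.6],[0,0,0.019,9.5,18,0,-0.6],[0,0,0.019,9.8,18,0,-0.6],[0,0,0,0,0,0,-0.6],[0,0,0,0,0,0,-0.6]]

```text
time: 8.55
ee_pos: [0.5428, -0.309, 0.1665]
ee_rot: [-179.9, 0.0, 46.5]
wrist_force: [-0.2, -0.1, -0.8]
finger_gap: 0.0322
gripper_force: 11.9
```

Run:
```python
from h import *
r=read_camera("wrist"); s=sense(); print(s["ee_pos"],s["ee_rot"])
cv2.imwrite("pics/w4.png",r["image"])
```

```text
[ 0.54237332 -0.30915304  0.16663508] [-1.79909561e+02  3.23782800e-02  4.64601110e+01]
```

View pics/w4.png

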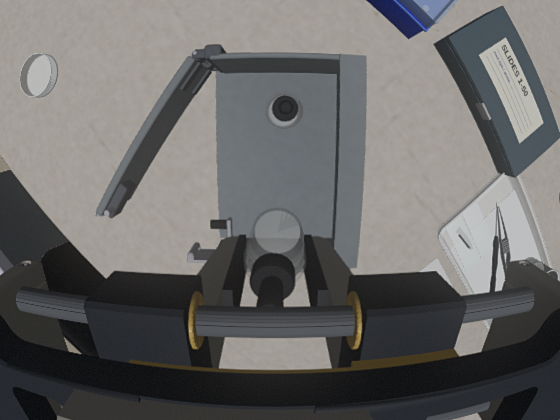

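The pen sits square below, hinge at (207,55), back-left corner at (366,56), in-bottle at (285,107), and the held bottle is over the free half.

Run:
```python
from h import *
np.set_printoptions(precision=4,suppress=True)
r=read_camera("wrist"); r["fish"]=1; R0=lambda d:np.array([[np.cos(d),-np.sin(d)],[np.sin(d),np.cos(d)]])
a=onz(r,366,56,.08); b=onz(r,358,268,.08); print("BL",a,"BR?",b, np.linalg.norm(a-b))
t=a-b; y=np.arctan2(t[1],t[0])-np.pi/2; print("yaw",np.degrees(y))
R=R0(y); print("C from BL",a[:2]-R@[.068,.095])
for n,u,v,z in [("hinge",207,55,.08),("floor FL",216,72,.004),("floor BL",337,74,.004),("keeper tip",190,252,.06),("incap",286,105,.08),("gate tip",104,215,.078),("gate mid inner",170,125,.078)]:
    w=onz(r,u,v,z); C=a[:2]-R@[.068,.095]; print(n,w,R.T@(w[:2]-C))
print("tcp",R.T@(np.array(sense()["ee_pos"])[:2]-C))
```

```text
BL [ 0.6846 -0.2664  0.08  ] BR? [ 0.5609 -0.3987  0.08  ] 0.18108451665567632
yaw -43.06348227345652
C from BL [ 0.57   -0.2894]
hinge [ 0.5922 -0.1798  0.08  ] [-0.0587  0.0952]
floor FL [ 0.5862 -0.1769  0.004 ] [-0.065   0.0932]
floor BL [ 0.6745 -0.2632  0.004 ] [0.0584 0.0905]
keeper tip [ 0.4538 -0.2877  0.06  ] [-0.0861 -0.0781]
incap [ 0.6086 -0.2533  0.08  ] [0.0035 0.0527]
gate tip [ 0.4264 -0.2053  0.078 ] [-0.1624 -0.0366]
gate mid inner [ 0.5308 -0.1983  0.078 ] [-0.0909  0.0398]
tcp [-0.0067 -0.0335]
```

>>> step_arm:
  commands:
    - [[0,0,0,-4,2,15,-0.6],[0,0,0,0,0,20,-0.6],[0,0,0,0,0,20,-0.6],[0,0,0,0,0,20,-0.6],[0,0,0,0,0,20,-0.6],[0,0,0,0,0,15,-0.6],[0,0,0,0,0,10,-0.6],[0,0,0,0,0,6,-0.6],[0,0,0,0,0,2,-0.6],[0,0,0,0,0,0,-0.6],[0,0,0,0,0,0,-0.6]]

```text
time: 9.75
ee_pos: [0.5425, -0.314, 0.0399]
ee_rot: [179.9, -0.0, 46.5]
wrist_force: [-0.5, 0.5, 0.2]
finger_gap: 0.0323
gripper_force: 11.9
```

>>> step_arm:
  commands:
    - [[0,0,0,0,0,1,-0.6],[0,0,0,0,0,1,-0.6],[0,0,0,0,0,1,-0.6],[0,0,0,0,0,0.5,-0.6],[0,0,0,0,0,0,-0.6],[0,0,0,0,0,0,-0.6]]

```text
time: 10.35
ee_pos: [0.5422, -0.3138, 0.0361]
ee_rot: [180.0, -0.0, 46.5]
wrist_force: [-0.7, 0.6, 3.7]
finger_gap: 0.0322
gripper_force: 11.9
```

Touched the floor (3.7 N). Opening a little and then lifting clear.

>>> step_arm:
  commands:
    - [[0,0,0,0,0,0,-0.2],[0,0,0,0,0,0,0],[0,0,0,0,0,0,0.2],[0,0,0,0,0,0,0.2],[0,0,0,0,0,0,0.2],[0,0,0,0,0,0,0.2],[0,0,0,0,0,-10,0.2],[0,0,0,0,0,-25,0.2],[0,0,0,0,0,-35,0.2],[0,0,0,0,0,-35,0.2],[0,0,0,0,0,-35,0.2],[0,0,0,0,0,0,0.2]]

```text
time: 11.55
ee_pos: [0.5452, -0.3151, 0.1822]
ee_rot: [179.4, -0.1, 46.5]
wrist_force: [0.9, -0.2, 0.5]
finger_gap: 0.0551
gripper_force: 0.0
```

Run:
```python
from h import *
np.set_printoptions(precision=4,suppress=True)
S=cam("scene");D=cam("side"); s=sense(); print(s["ee_pos"],s["ee_rot"],s["finger_gap"])
a=cv2.resize(S["image"][110:200,310:400],None,fx=4.4,fy=4.4,interpolation=cv2.INTER_CUBIC)
b=cv2.resize(D["image"][200:330,220:395],None,fx=2.2,fy=3.05,interpolation=cv2.INTER_CUBIC)
cv2.imwrite("pics/c5.png",np.hstack([a,b[:a.shape[0]]]))
```

```text
[ 0.5424 -0.314   0.1772] [179.8575  -0.0171  46.4495] 0.0553325202506921
```

View pics/c5.png

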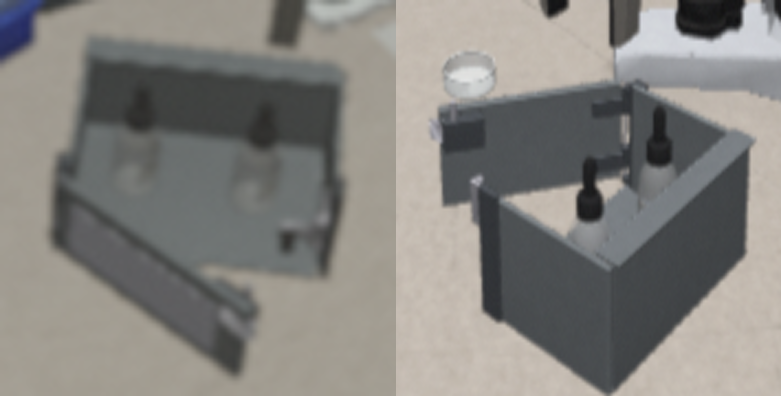

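Both bottles stand upright in the pen and the gate is still open. Next, move outside the gate with closed fingers.

```bash
cat >> h.py <<'E'
H=np.array([.591,-.1795])
def gp(t,off,z,rad=.132):
    f=np.radians(226.5-t); d=np.array([np.cos(f),np.sin(f)]); n=np.array([np.sin(f),-np.cos(f)])
    p=H+rad*d+off/1000*n; return p[0],p[1],z,226.5-t-90
E
python3 - <<'E'
from h import *
a=gp(38,47,.177); print(a); rows(*a,-1,9); b=gp(38,47,.027); rows(*b,-1,7,a)
E
```

```text
(np.float64(0.45350286371313525), np.float64(-0.15252709669109848), 0.177, 98.5)
[[0.0,0.0,-0.101,6.2,-19.5,0.0,-1.0],[0.0,0.0,-0.101,8.1,-18.8,0.0,-1.0],[0.0,0.0,-0.101,10.0,-17.9,0.0,-1.0],[0.0,0.0,-0.101,11.7,-16.8,0.0,-1.0],[0.0,0.0,-0.101,13.4,-15.5,0.0,-1.0],[0.0,0.0,-0.101,14.9,-14.1,0.0,-1.0],[0.0,0.0,-0.101,16.2,-12.5,0.0,-1.0],[0.0,0.0,-0.101,17.4,-10.8,0.0,-1.0],[0.0,0.0,-0.101,18.4,-9.0,0.0,-1.0]] step mm 20.5
[[0.0,0.0,-0.0,0.0,0.0,21.4,-1.0],[0.0,0.0,-0.0,0.0,0.0,21.4,-1.0],[0.0,0.0,-0.0,0.0,0.0,21.4,-1.0],[0.0,0.0,-0.0,0.0,0.0,21.4,-1.0],[0.0,0.0,-0.0,0.0,0.0,21.4,-1.0],[0.0,0.0,-0.0,0.0,0.0,21.4,-1.0],[0.0,0.0,-0.0,0.0,0.0,21.4,-1.0]] step mm 21.4
```

>>> step_arm:
  commands:
    - [[0,0,-0.1,6,-19.5,0,-1],[0,0,-0.1,8,-18.8,0,-1],[0,0,-0.1,10,-18,0,-1],[0,0,-0.1,11.7,-16.8,0,-1],[0,0,-0.1,13.4,-15.5,0,-1],[0,0,-0.1,15,-14,0,-1],[0,0,-0.1,16.2,-12.5,0,-1],[0,0,-0.1,17.4,-10.8,0,-1],[0,0,-0.1,18.4,-9,0,-1],[0,0,0,0,0,0,-1],[0,0,0,0,0,0,-1]]
  grip_force: 20

```text
time: 12.75
ee_pos: [0.4533, -0.1524, 0.1751]
ee_rot: [-180.0, -0.0, 97.9]
wrist_force: [0.4, -0.0, 1.0]
finger_gap: 0.0005
gripper_force: 0.0
```

Run:
```python
from h import *
r=read_camera("wrist"); s=sense(); print(s["ee_pos"],s["ee_rot"],s["finger_gap"],s["q"])
r["fish"]=1
cv2.imwrite("pics/w6.png",r["image"])
```

```text
[ 0.45357361 -0.15287918  0.17523883] [-1.79970509e+02 -6.69024706e-03  9.78655429e+01] 0.0004600209977371405 [ 43.56011121  16.81051212 -33.41736203 115.64735484  11.85881911
  50.8363187   11.58956717]
```

>>> step_arm:
  commands:
    - [[0,0,0,0,0,20,-1],[0,0,0,0,0,22,-1],[0,0,0,0,0,22,-1],[0,0,0,0,0,22,-1],[0,0,0,0,0,22,-1],[0,0,0,0,0,22,-1],[0,0,0,0,0,20,-1],[0,0,0,0,0,0,-1],[0,0,0,0,0,0,-1]]

```text
time: 13.7
ee_pos: [0.4537, -0.1524, 0.0255]
ee_rot: [-180.0, -0.0, 97.9]
wrist_force: [-0.3, -0.5, 0.4]
finger_gap: 0.0002
gripper_force: 0.0
```

Run:
```python
from h import *
s=sense(); print(s["ee_pos"],s["ee_rot"],s["wrist_force"])
p=None
for t,off in [(38,30),(34,16),(30,15),(26,15),(22,15),(18,15),(15,15),(12,15),(10,15),(8,15)]:
    g=gp(t,off,.027); rows(*g,-1,1,p); p=g
```

```text
[ 0.4537322  -0.15240416  0.0254533 ] [-1.79959345e+02 -2.12372030e-02  9.79416124e+01] [-0.28369398 -0.4895684   0.41424743]
[[0.0,0.0,-0.01,-17.1,-0.1,-1.5,-1.0]] step mm 17.2
[[0.0,0.0,-0.07,-23.2,-0.8,-0.0,-1.0]] step mm 23.3
[[0.0,0.0,-0.07,-10.2,-0.7,-0.0,-1.0]] step mm 10.3
[[0.0,0.0,-0.07,-9.2,-0.7,-0.0,-1.0]] step mm 9.3
[[0.0,0.0,-0.07,-9.2,-0.7,-0.0,-1.0]] step mm 9.3
[[0.0,0.0,-0.07,-9.2,-0.7,-0.0,-1.0]] step mm 9.3
[[0.0,0.0,-0.052,-6.9,-0.6,-0.0,-1.0]] step mm 7.0
[[0.0,0.0,-0.052,-6.9,-0.6,-0.0,-1.0]] step mm 7.0
[[0.0,0.0,-0.035,-4.6,-0.4,-0.0,-1.0]] step mm 4.6
[[0.0,0.0,-0.035,-4.6,-0.4,-0.0,-1.0]] step mm 4.6
```

>>> step_arm:
  commands:
    - [[0,0,-0.01,-8,0,-1.5,-1],[0,0,0,-8,0,0,-1],[0,0,0,-8,0,0,-1],[0,0,0,-6,0,0,-1],[0,0,-0.02,-5,-0.2,0,-1],[0,0,-0.052,-6.9,-0.6,0,-1],[0,0,-0.052,-6.9,-0.6,0,-1],[0,0,-0.052,-6.9,-0.6,0,-1],[0,0,-0.052,-6.9,-0.6,0,-1]]

```text
time: 14.6
ee_pos: [0.4629, -0.2144, 0.0272]
ee_rot: [-180.0, -0.0, 111.8]
wrist_force: [-0.8, 0.6, 0.3]
finger_gap: 0.0006
gripper_force: 0.2
```

Run:
```python
from h import *
s=sense(); print(s["ee_pos"],s["ee_rot"],s["wrist_force"])
p=np.array(s["ee_pos"])[:2]-H; print("rad",np.hypot(*p),"ang",226.5-np.degrees(np.arctan2(p[1],p[0]))%360, "theta if flush",226.5-(np.degrees(np.arctan2(p[1],p[0]))%360+np.degrees(np.arcsin(.014/np.hypot(*p)))))
```

```text
[ 0.46290085 -0.21436267  0.02719839] [-1.79997960e+02 -6.08129759e-03  1.11822600e+02] [-0.75028529  0.59448706  0.28746148]
rad 0.13275841388079623 ang 31.275470049186396 theta if flush 25.222105091886817
```

>>> step_arm:
  commands:
    - [[0,0,-0.052,-6.9,-0.6,0,-1],[0,0,-0.052,-6.9,-0.6,0,-1],[0,0,-0.052,-6.9,-0.6,0,-1],[0,0,-0.035,-4.6,-0.4,0,-1],[0,0,-0.035,-4.6,-0.4,0,-1],[0,0,-0.017,-2.3,-0.2,0,-1],[0,0,0,0,0,0,-1],[0,0,0,0,0,0,-1]]

```text
time: 15.4
ee_pos: [0.475, -0.2437, 0.0271]
ee_rot: [-180.0, -0.0, 125.6]
wrist_force: [1.3, -0.6, -0.0]
finger_gap: 0.0008
gripper_force: 0.0
```

```bash
cat >> h.py <<'E'
def st():
    s=sense(); P=np.array(s["ee_pos"]); p=P[:2]-H; r=np.hypot(*p); a=np.radians(s["ee_rot"][2]); f=s["wrist_force"]
    print("t",s["time"],P.round(4),"yaw",round(s["ee_rot"][2],1),"rad",round(r,4),"theta",round(226.5-(np.degrees(np.arctan2(p[1],p[0]))%360+np.degrees(np.arcsin(.014/r))),2),"push",round(f[0]*np.cos(a)+f[1]*np.sin(a),2),"f",np.round(f,1))
E
python3 -c "
from h import *
st(); D=cam('side'); cv2.imwrite('pics/s7.png',D['image'])"
```

```text
t 15.4 [ 0.475  -0.2437  0.0271] yaw 125.6 rad 0.1326 theta 11.47 push -1.24 f [ 1.3 -0.6 -0. ]
```

>>> step_arm:
  commands:
    - [[0,0,-0.017,-2.3,-0.2,0,-1],[0,0,-0.017,-2.3,-0.2,0,-1],[0,0,-0.017,-2.3,-0.2,0,-1],[0,0,0,0,0,0,-1],[0,0,0,0,0,0,-1]]

```text
time: 15.95
ee_pos: [0.4775, -0.2476, 0.0271]
ee_rot: [-179.9, -0.2, 128.6]
wrist_force: [-3.9, 6.0, 5.2]
finger_gap: 0.0006
gripper_force: 3.7
```

>>> step_arm:
  commands:
    - [[0,0,-0.009,-1.2,-0.1,0,-1],[0,0,-0.009,-1.2,-0.1,0,-1],[0,0,0,0,0,0,-1],[0,0,0,0,0,0,-1]]

```text
time: 16.35
ee_pos: [0.4783, -0.2489, 0.027]
ee_rot: [-179.9, -0.3, 129.7]
wrist_force: [-6.9, 6.6, 7.1]
finger_gap: 0.0001
gripper_force: 4.9
```

```bash
python3 -c "
from h import *
st()"
```

```text
t 16.35 [ 0.4783 -0.2489  0.027 ] yaw 129.7 rad 0.1323 theta 8.8 push 9.45 f [-6.9  6.6  7.1]
```

>>> step_arm:
  commands:
    - [[0,0,0,0,0,-1,-1],[0,0,0,0,0,-0.5,-1],[0,0,0,0,0,0,-1]]

```text
time: 16.65
ee_pos: [0.4781, -0.2489, 0.0276]
ee_rot: [-179.9, -0.3, 129.7]
wrist_force: [-3.7, 6.9, -2.0]
finger_gap: 0.0002
gripper_force: 3.3
```

Run:
```python
from h import *
st(); s=sense(); print(s["wrist_torque"],s["tau"])
S=cam("scene");D=cam("side")
a=cv2.resize(S["image"][100:220,280:400],(400,400),interpolation=cv2.INTER_CUBIC)
b=cv2.resize(D["image"][190:330,230:370],(400,400),interpolation=cv2.INTER_CUBIC)
cv2.imwrite("pics/c8.png",np.hstack([a,b]))
```

```text
t 16.65 [ 0.4781 -0.2489  0.0276] yaw 129.7 rad 0.1325 theta 8.86 push 7.67 f [-3.7  6.9 -2. ]
[1.14838775 0.51915922 0.14043115] [  2.23655753 -50.25323868  -6.41478628 -19.44322944   0.99677302
  -0.77406641  -0.11082633]
```

View pics/c8.png

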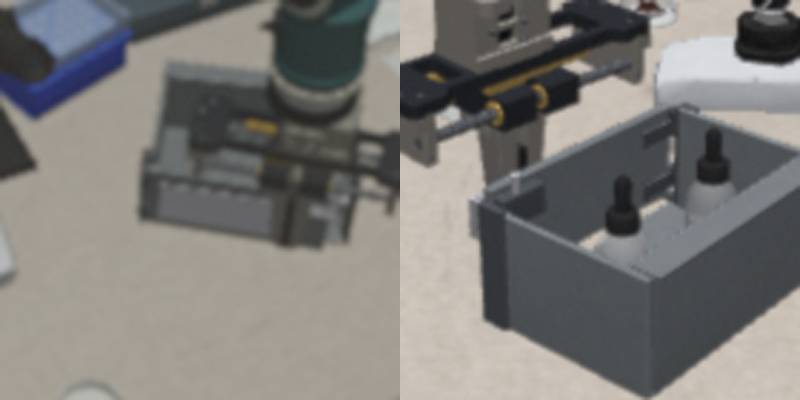

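The gate is at the keeper, the tongue is meeting the strike, and both bottles are standing. Now I push on in small steps, feeling the force.

>>> step_arm:
  commands:
    - [[0,0,-0.004,-0.6,0,-0.2,-1],[0,0,-0.004,-0.6,0,-0.2,-1],[0,0,0,0,0,0,-1]]

```text
time: 17.05
ee_pos: [0.4782, -0.2491, 0.0276]
ee_rot: [-179.9, -0.4, 130.2]
wrist_force: [-5.0, 6.8, -2.6]
finger_gap: 0.0001
gripper_force: 4.2
```

>>> step_arm:
  commands:
    - [[0,0,-0.004,-0.5,0,-0.2,-1],[0,0,-0.004,-0.5,0,-0.2,-1],[0,0,0,0,0,0,-1]]

```text
time: 17.35
ee_pos: [0.4782, -0.2492, 0.0276]
ee_rot: [-179.9, -0.5, 130.6]
wrist_force: [-5.1, 9.3, -2.4]
finger_gap: 0.0006
gripper_force: 4.8
```

```bash
python3 -c "
from h import *
st()"
```

```text
t 17.35 [ 0.4782 -0.2492  0.0276] yaw 130.6 rad 0.1326 theta 8.74 push 10.41 f [-5.1  9.3 -2.4]
```

>>> step_arm:
  commands:
    - [[0,0,-0.003,-0.5,0,0.1,-1],[0,0,-0.003,-0.5,0,0.1,-1],[0,0,0,0,0,0,-1],[0,0,0,0,0,0,-1]]

```text
time: 17.75
ee_pos: [0.4817, -0.2534, 0.0288]
ee_rot: [-180.0, -0.1, 130.9]
wrist_force: [-0.2, 0.6, -1.1]
finger_gap: 0.0004
gripper_force: 1.4
```

```bash
python3 -c "
from h import *
st()"
```

```text
t 17.75 [ 0.4817 -0.2534  0.0288] yaw 130.9 rad 0.1319 theta 6.33 push 0.55 f [-0.2  0.6 -1.1]
```

>>> step_arm:
  commands:
    - [[0,0,0,-0.5,0,0,-1],[0,0,0,-0.5,0,0,-1],[0,0,0,0,0,0,-1],[0,0,0,0,0,0,-1]]

```text
time: 18.15
ee_pos: [0.4818, -0.2536, 0.0288]
ee_rot: [-180.0, -0.2, 130.8]
wrist_force: [-3.2, 5.2, -1.7]
finger_gap: 0.0002
gripper_force: 2.8
```

```bash
python3 -c "
from h import *
st()"
```

```text
t 18.15 [ 0.4818 -0.2536  0.0288] yaw 130.8 rad 0.1319 theta 6.26 push 6.03 f [-3.2  5.2 -1.7]
```

>>> step_arm:
  commands:
    - [[0,0,0,1,0,0,-1],[0,0,0,1,0,0,-1],[0,0,0,2,0,0,-1],[0,0,0,8,0,0,-1],[0,0,0,8,0,0,-1],[0,0,0,0,0,0,-1],[0,0,0,0,0,0,-1],[0,0,0,-8,0,0,-1],[0,0,0,-7,0,0,-1],[0,0,0,-2,0,0,-1],[0,0,0,0,0,0,-1],[0,0,0,0,0,0,-1]]

```text
time: 19.35
ee_pos: [0.4809, -0.2526, 0.0291]
ee_rot: [180.0, -0.0, 130.8]
wrist_force: [-0.0, 0.2, -0.7]
finger_gap: 0.0005
gripper_force: 0.0
```

>>> step_arm:
  commands:
    - [[0,0,0,-1,0,0,-1],[0,0,0,-1,0,0,-1],[0,0,0,-0.5,0,0,-1],[0,0,0,0,0,0,-1],[0,0,0,0,0,0,-1]]

```text
time: 19.85
ee_pos: [0.4818, -0.2537, 0.0291]
ee_rot: [-180.0, -0.1, 130.8]
wrist_force: [-3.4, 3.1, 3.2]
finger_gap: 0.0004
gripper_force: 2.7
```

```bash
python3 -c "
from h import *
st()"
```

```text
t 19.85 [ 0.4818 -0.2537  0.0291] yaw 130.8 rad 0.132 theta 6.23 push 4.6 f [-3.4  3.1  3.2]
```

After I let go, the gate stayed at the snapped position: no touch until the same spot, then stiff resistance. Now retreat and lift.

>>> step_arm:
  commands:
    - [[0,0,0,2,0,0,-1],[0,0,0,3,0,0,-1],[0,0,0,10,0,0,-1],[0,0,0,15,0,0,-1],[0,0,0,10,0,0,-1],[0,0,0,0,0,-15,-1],[0,0,0,0,0,-25,-1],[0,0,0,0,0,-30,-1],[0,0,0,0,0,-30,-1],[0,0,0,0,0,-25,-1],[0,0,0,0,0,0,-1],[0,0,0,0,0,0,-1]]

```text
time: 21.05
ee_pos: [0.4568, -0.2249, 0.1553]
ee_rot: [180.0, 0.1, 130.8]
wrist_force: [0.0, 0.8, -0.4]
finger_gap: 0.0005
gripper_force: 0.0
```

Run:
```python
from h import *
st(); r=cam("side"); a=r["image"]; b=cv2.imread("pics/s7.png"); c=cv2.resize(a,None,fx=1,fy=1); cv2.imwrite("pics/s9.png",a)
# black caps of the two bottles, side view, vs before the latch push
for im in (b,a):
    m=(im[225:275,310:360].max(2)<45).astype(np.uint8); n,l,s,ce=cv2.connectedComponentsWithStats(m)
    print([(np.round(ce[i]+[310,225],1).tolist(),int(s[i,4])) for i in range(1,n) if s[i,4]>15])
    m=(im[225:300,290:345].max(2)<45).astype(np.uint8); n,l,s,ce=cv2.connectedComponentsWithStats(m)
    print([(np.round(ce[i]+[290,225],1).tolist(),int(s[i,4])) for i in range(1,n) if s[i,4]>15])
```

```text
t 21.05 [ 0.4568 -0.2249  0.1553] yaw 130.8 rad 0.1417 theta 22.16 push 0.59 f [ 0.   0.8 -0.4]
[([339.0, 246.1], 129), ([310.6, 264.4], 33)]
[([339.0, 246.1], 129), ([307.3, 263.1], 142)]
[([339.0, 246.0], 132), ([310.7, 264.4], 34)]
[([339.0, 246.0], 132), ([307.3, 263.1], 152)]
```

Both caps are where they were before the push. Handing in.

```bash
python3 -c "
from plant import *
print(close_job())"
```

```text
the job is handed in; nothing more can be done
None
```

The dropper bottle stands upright in the free half of the pen, and the gate is latched: I felt the snap and it held when let go. The job is handed in; no verdict came back.

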